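Slide a praline board out over the slab edge for pick-up

TASK

Push the serving board with the orange end band along the dark stone slab with your fingertips until the whole orange band, and nothing but the band, sticks out over the slab's far edge, with the board square to that edge, so that a colleague can take it from below. Do not grip, lift or tip the board; its two pralines must ride along standing on it without being touched. Leave the blue-banded board with its pralines, the jar and the bowl where they are, and finish with the hand clear.

Things in the scene. Friction and masses are not known exactly. Their poses are not given: they have to be found in the camera images.
- slab: dark grey stone slab fixed on the bench, 360 (x) x 440 (y) x 30 mm high; origin at the centre of its underside. Its own +x axis points away from the robot, square to the far edge (a 440 mm long straight edge, 180 mm from the origin); it may be turned up to about 15 degrees
- slab_edge (a point): middle of the slab's far upper edge, 180 mm along the slab's +x from its origin, 30 mm above the bench; axes as the slab's
- board_orange: thin pale wooden serving board with an orange band across its far end, lying loose on the slab; 160 (x) x 100 (y) x 6 mm, roughly 120 g. Origin at the centre of its underside, +x towards the orange end; the near (plain) end is 80 mm behind the origin. The orange band covers the last 35 mm at the +x end. At the start the board lies wholly on the slab, band towards the far edge, turned up to 12 degrees from square
- board_orange_line (a point): middle of the inner border of the orange band, on the board's top face: 45 mm ahead of the board's centre along its +x, 35 mm from its far end. It must come to lie over the slab's far edge
- board_blue: the same kind of board (160 x 100 x 6 mm) with a blue band, beside the orange one on either side of it, 30 mm or more clear of it at the start; to be left alone. Origin at the centre of its underside
- praline_a: dark praline, 28 x 28 x 18 mm, flat underside, about 20 g, standing loose on the orange-banded board; origin at the centre of its underside, at least 40 mm from the board's near end
- praline_b: milk-brown praline, 28 x 28 x 18 mm, flat underside, about 20 g, standing loose on the orange-banded board; origin at the centre of its underside, at least 40 mm from the board's near end
- praline_c: dark praline, 28 x 28 x 18 mm, flat underside, about 20 g, standing loose on the blue-banded board; origin at the centre of its underside
- praline_d: dark praline, 28 x 28 x 18 mm, flat underside, about 20 g, standing loose on the blue-banded board; origin at the centre of its underside
- jar: orange-red closed jar with white cap, 68 mm across, 100 mm high, standing on the bench right of the slab; origin at the centre of its underside
- bowl: small steel bowl, 100 mm across, 50 mm high, on the bench left of the slab; origin at the centre of its underside
Things that resemble listed ones, but are neither listed nor needed, are in the scene too. What is shaped like the bowl but purple is not meant.

How it is judged:
By the outcome, as a careful person would: the job done as asked, in the order asked, and still so for the second after the job is handed in, with the robot touching nothing.
It also fails if it takes over 37 s, if anything falls off the work surface, if the arm or the gripper's body presses on something with over 40 N, if the wrist force passes 120 N, or if a joint passes its speed limit or range.

ROBOT

A 6-joint arm with a two-finger parallel gripper is mounted at the origin on the work surface. World frame = base frame: x ahead of the robot, y to its left, z up, the work surface at z = 0. Lengths are in m, angles in rad, forces in N, time in s.
With the tool pointing down it reaches from about 0.35 to 0.875 m from the base axis. Payload 15.5 kg.
Tool frame: the origin (TCP) lies midway between the tips of the shut fingers; the grasp point (between the pads) lies 19 mm behind it; y points along the fingers, z is the direction in which the jaws open and shut, and the axes are right-handed (so a half turn about y gives the same grasp; the last joint's range is limited). The gripper opens to 85 mm and grips with 20 to 120 N. Pads are 22 mm wide; open, the fingers measure 114 mm over their backs; the gripper's body (76 mm by 85 mm) begins 54 mm behind the grasp point. The pads swing forward as they close: fully open they stand 13 mm farther back than shut.
Start: joints at [1.127, 0.494, 1.345, -0, 1.302, -0.096], TCP at [0.214, 0.587, 0.231] pointing down, gripper open.
Joint ranges: [-2.91, 2.91], [-0.82, 2.16], [0.22, 2.67], [-1.22, 4.37], [0.12, 2.79], [-3.08, 3.08]. Speed limits (rad/s): [1.89, 1.89, 2.57, 3.01, 3.01, 3.01].

INTERFACE

Orientations are given as a unit quaternion [w, x, y, z].
In Python, from workcell import r gives the robot as it stands.
- The arm moves only by the shell command python3 -m jog 'ROWS' [FORCE]. ROWS is text: rows parted by semicolons, each of 7 numbers parted by spaces: the shift along the world's x, y, z in mm, then the turn, a rotation vector about the world's x, y, z in rad, then the closure in counts, from 0 (fully open) to 255 (shut). A call has 1 to 10 rows; each row shifts and turns the commanded pose from where the row before left it; what a row does not reach is not made up. A row lasts 1/12 s, in which the tool goes at most 41.7 mm and 7.16 degrees, less where a joint would pass 70% of its speed; a pose out of reach is approached as far as the arm can. A call with a gripper value outside its range is refused whole. The fingers move at their own pace and stop on an object; FORCE is the grip in N (left out, the last holds). Time passes only in rows, so rows that do not move let the fingers close. It gives the time, the measured TCP pose, the force and the opening at its end, in the units of the state.
- r.get_obs(): the state, without advancing time (a new reading comes with each control period).
- r.capture(name): name is "scene" or "top" or "wrist"; returns the picture (400x640x3 uint8, red, green, blue); there is no depth.
- r.camera_params(name): a dict with "fx", "fy", "cx", "cy" (pixels), "R" (3x3) and "t" (3): a world point X has camera coordinates R X + t. Camera axes: x right, y down, z forward; pixel columns grow to the right and rows downward; lengths in m; the calibration is good to about 2 mm. A picture is of the moment at which its call begins: read the wrist's pose just before it. camera_params takes no time and is no camera call; for the wrist camera it gives the pose at the moment of the call.
- r.finish_job(): hands the job in, once; it reports no verdict.
Trained networks look in the newest picture that a camera, given by its name, has taken for a name from the list of things; names that differ only in an ending like _2 or _b are one class to them, and where a whole thing is asked for, a point or a joint stands for the part that bears it (a point fixed in the world has none). Each returns a list of dicts, best first, with "conf" (0 to 1); they miss things now and then, are a little off and sometimes report something else, mostly with a low value. They report only what shows in the picture. A call takes as long as a camera call. They do not tell look-alikes from the thing itself.
- r.look_for(camera, label): "point" ([x, y, z] in m, in world coordinates, good to about 4 mm: the middle of the surface that is visible of it).
- r.mark_of(camera, label): "point" ([x, y, z] in m, in world coordinates, good to about 4 mm: a listed point, or the origin of a listed thing).
The state is a dict: "time": time; "joints": joint angles; "dq": joint speeds; "tau": joint torques, N m; "tcp_pos": TCP position; "tcp_rot": TCP orientation; "force": force on the tool from outside, world axes, zero at the start; "moment": the same for the moment, N m; "gripper_width": finger opening in m.
Only numpy, scipy, OpenCV 4.12 (cv2) and the standard library are available. Lean on these libraries where they do the work, as an engineer would, in place of code of your own. Each camera call takes 0.05 s, during which the arm holds its last target.

## Working session

There is one attempt and no reset: what is moved stays moved. The work goes in short steps, Python scripts to look and compute and a shell command to move; the robot and the scene stay as the last step left them, time stands still between calls to the robot, and variables do not carry over. Pictures are saved under pics/ and viewed, and the job is handed in when it is done.

```bash
mkdir -p pics; ls
python3 - <<'E'
from workcell import r
import cv2
o=r.get_obs(); print(o['time'],o['tcp_pos'],o['tcp_rot'],o['gripper_width'])
for n in ("scene","top"):
    cv2.imwrite(f"pics/{n}0.png",r.capture(n)[:,:,::-1])
for l in ["slab_edge","board_orange","board_orange_line","board_blue"]:
    for c in ("top",):
        print(l,[(d['point'],d['conf']) for d in r.mark_of(c,l)][:3])
p=r.camera_params("top");print(p)
E
```

```text
pics
0.0 [0.21343427 0.5870374  0.2307168 ] [-0.69596906  0.69679996 -0.12277905  0.12256499] 0.08553445952883319
slab_edge []
board_orange [([0.5285, 0.1673, 0.0291], 0.97)]
board_orange_line [([0.5628, 0.1847, 0.0376], 0.93)]
board_blue [([0.5785, -0.0087, 0.0266], 0.92)]
{'fx': 361.03921550987405, 'fy': 361.03921550987405, 'cx': 326.10003741215445, 'cy': 194.8395170108647, 'R': array([[ 0.02727074, -0.99946306,  0.01816329],
       [-0.99682415, -0.02854973, -0.07434057],
       [ 0.07481921, -0.01607828, -0.99706749]]), 't': array([-0.00838378,  0.61105544,  1.03995044])}
```

View pics/top0.png

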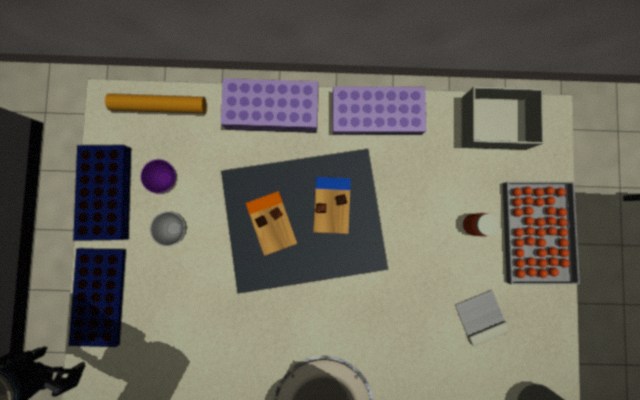

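View pics/scene0.png

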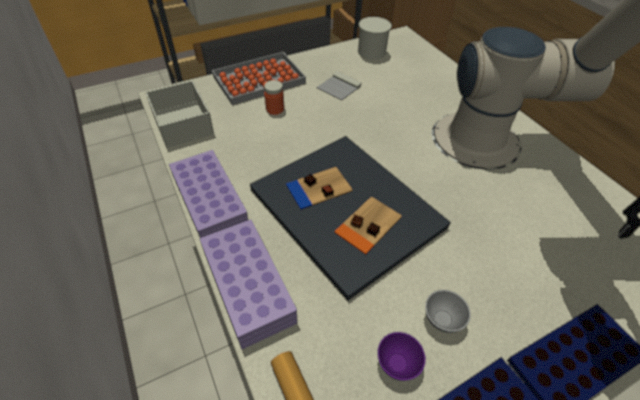

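The top view shows the slab with corners at about (222,170), (369,149), (388,269) and (237,293). The orange board runs from (246,202)/(281,192) to (297,245)/(265,255), and the blue board is to its right. Next I measure these by fitting model outlines.

```bash
cat > h.py <<'E'
import numpy as np, cv2
from scipy.optimize import least_squares
def unproj(p,uv,z):
    uv=np.atleast_2d(uv).astype(float)
    d=np.c_[(uv[:,0]-p['cx'])/p['fx'],(uv[:,1]-p['cy'])/p['fy'],np.ones(len(uv))]@p['R']
    c=-p['R'].T@p['t']
    return c+d*((z-c[2])/d[:,2])[:,None]
def edgepts(gray,a,b,half=4,n=40,lo=.12):
    # subpixel edge points around image line a-b : gradient centroid along the normal
    a=np.array(a,float);b=np.array(b,float);t=(b-a)/np.linalg.norm(b-a);nn=np.array([-t[1],t[0]])
    s=np.arange(-half,half+.01,.25);out=[]
    for k in np.linspace(lo,1-lo,n):
        q=a+k*(b-a)+s[:,None]*nn
        v=cv2.remap(gray,q[:,0].astype(np.float32)[None],q[:,1].astype(np.float32)[None],cv2.INTER_CUBIC)[0]
        g=np.abs(np.gradient(v)); i=g.argmax()
        if g[i]<1: continue
        w=g*(np.abs(s-s[i])<1.5); out.append(a+k*(b-a)+nn*(w@s/w.sum()))
    return np.array(out)
def line(P):
    vx,vy,x,y=cv2.fitLine(P.astype(np.float32),cv2.DIST_HUBER,0,.01,.01).ravel()
    return np.array([x,y]),np.array([vx,vy])
def fitrect(pts_by_side,L,W,x0):
    # sides: +x,-x,+y,-y world xy points; offsets L/2..
    def res(q):
        c,s=np.cos(q[2]),np.sin(q[2]);o=[]
        for k,P in pts_by_side.items():
            d=P[:,:2]-q[:2]; X=d@[c,s];Y=d@[-s,c]
            o.append({'+x':X-L/2,'-x':X+L/2,'+y':Y-W/2,'-y':Y+W/2}[k])
        return np.concatenate(o)
    r=least_squares(res,x0,loss='soft_l1',f_scale=.001); 
    return r.x,{k:round(float(1e3*np.median(res1)),2) for k,res1 in zip(pts_by_side,np.split(res(r.x),np.cumsum([len(P) for P in pts_by_side.values()])[:-1]))}
E
cat > m0.py <<'E'
from h import *
from workcell import r
im=cv2.imread('pics/top0.png');p=r.camera_params('top')
lab=cv2.cvtColor(im,cv2.COLOR_BGR2GRAY).astype(np.float32)
# board: red channel separates wood/orange from slab
red=im[:,:,2].astype(np.float32)
S={'+x':((222,170),(369,149)),'-x':((237,293),(388,269)),'+y':((222,170),(237,293)),'-y':((369,149),(388,269))}
print('slab',fitrect({k:unproj(p,edgepts(lab,*v),.030) for k,v in S.items() if k in('+x','+y','-y','-x')},.36,.44,[.55,.1,.1]))
B={'+x':((246,202),(281,192)),'-x':((265,255),(297,245)),'+y':((246,202),(265,255)),'-y':((281,192),(297,245))}
print('or',fitrect({k:unproj(p,edgepts(red,*v),.036) for k,v in B.items()},.16,.1,[.53,.17,.2]))
cv2.imwrite('pics/z0.png',cv2.resize(im[140:300,210:400],None,fx=4,fy=3.6,interpolation=cv2.INTER_CUBIC))
E
python3 m0.py
```

```text
slab (array([0.53749476, 0.07194742, 0.17990852]), {'+x': -1.02, '-x': 0.84, '+y': -0.88, '-y': 1.04})
or (array([0.52494518, 0.16551068, 0.37816003]), {'+x': 0.58, '-x': -0.58, '+y': 0.92, '-y': -0.38})
```

View pics/z0.png

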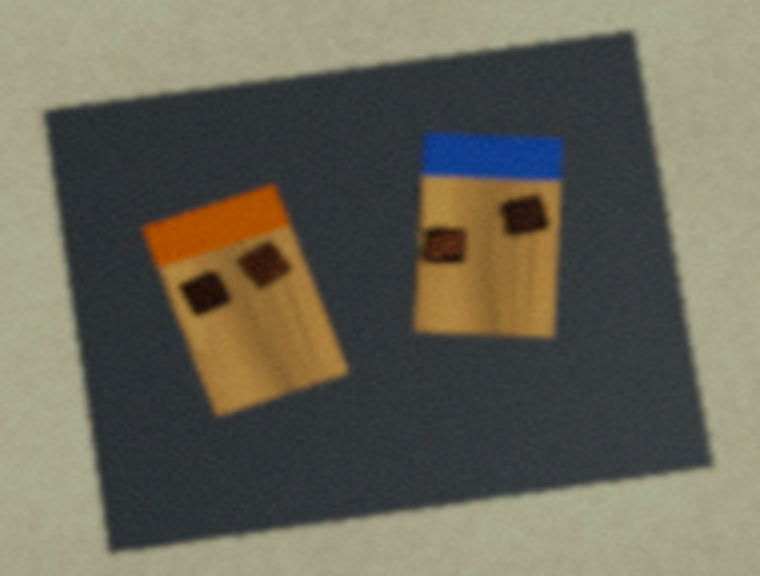

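Run:
```python
from workcell import r
import numpy as np
from scipy.spatial.transform import Rotation as R
o=r.get_obs();q=o['tcp_rot'];M=R.from_quat(np.r_[q[1:],q[0]]).as_matrix();print(M.round(4),o['tcp_pos'],o['time'])
z=M[:,2];a=np.arctan2(z[1],z[0]);print('zyaw',a)
for t in (.378+np.pi/2,.378-np.pi/2): print('turn',(t-a+np.pi)%(2*np.pi)-np.pi)
c=np.array([.5249,.1655]);u=np.array([np.cos(.378),np.sin(.378)])
for d in (.11,.091+.02): print(c-u*(d+0),(c-u*d-o['tcp_pos'][:2])*1e3)
p=r.camera_params('wrist');print(p['R'].round(3),-p['R'].T@p['t'])
```

```text
[[ 9.398e-01 -2.000e-04  3.418e-01]
 [-3.418e-01 -4.000e-04  9.398e-01]
 [-0.000e+00 -1.000e+00 -4.000e-04]] [0.21357586 0.58726295 0.23106793] 0.3
zyaw 1.2219893082078621
turn 0.7268070185870346
turn -2.4147856350027586
[0.42266549 0.12490314] [ 209.08962865 -462.35981411]
[0.42173609 0.12453407] [ 208.16022403 -462.72887651]
[[ 0.341  0.94   0.   ]
 [ 0.889 -0.323  0.323]
 [ 0.304 -0.11  -0.946]] [0.13583878 0.6162515  0.37369711]
```

```bash
python3 -m jog '12.5 -29.1 0 0 0 0.0454 105;12.5 -29.1 0 0 0 0.0454 105;12.5 -29.1 0 0 0 0.0454 105;12.5 -29.1 0 0 0 0.0454 105;12.5 -29.1 0 0 0 0.0454 105;12.5 -29.1 0 0 0 0.0454 105;12.5 -29.1 0 0 0 0.0454 105;12.5 -29.1 0 0 0 0.0454 105' 20
python3 -m jog '12.5 -29.1 -10 0 0 0.0454 105;12.5 -29.1 -10 0 0 0.0454 105;12.5 -29.1 -15 0 0 0.0454 105;12.5 -29.1 -15 0 0 0.0454 105;12.5 -29.1 -20 0 0 0.0454 105;12.5 -29.1 -20 0 0 0.0454 105;12.5 -29.1 -15 0 0 0.0454 105;12.5 -29.1 -15 0 0 0.0454 105;0 0 0 0 0 0 105;0 0 0 0 0 0 105'
python3 - <<'E'
from workcell import r
import cv2
for n in ("top","wrist"):
    cv2.imwrite(f"pics/{n}1.png",r.capture(n)[:,:,::-1])
o=r.get_obs();print(o['time'],o['tcp_pos'],o['tcp_rot'],o['gripper_width'],o['force'],o['joints'])
E
```

```text
time: 0.97
tcp_pos: [0.3139, 0.3532, 0.2314]
tcp_rot: [0.707, -0.707, -0.006, 0.006]
force: [0.8, -0.6, 0.8]
gripper_width: 0.0501
time: 1.8
tcp_pos: [0.4138, 0.1205, 0.1107]
tcp_rot: [0.695, -0.695, -0.131, 0.132]
force: [-0.0, 1.0, 0.1]
gripper_width: 0.0503
1.9 [0.4135614  0.12206527 0.11148256] [ 0.69464639 -0.69456149 -0.13240937  0.13235747] 0.05021236705689206 [-0.20479967  1.02892983  0.54100046] [ 1.48247631e-01  4.14442565e-01  1.94662013e+00  1.74690732e-04
  7.80461426e-01 -1.79933230e+00]
```

View pics/wrist1.png

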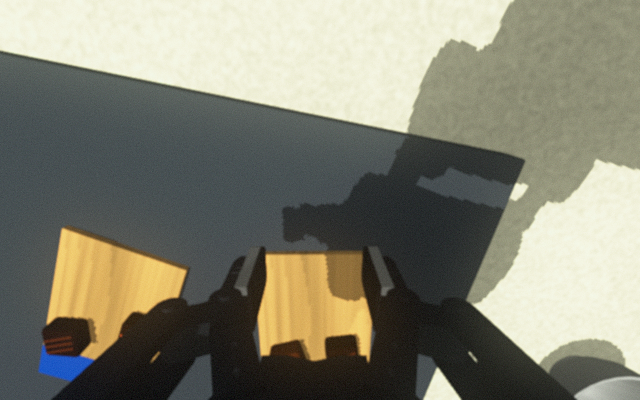

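View pics/top1.png

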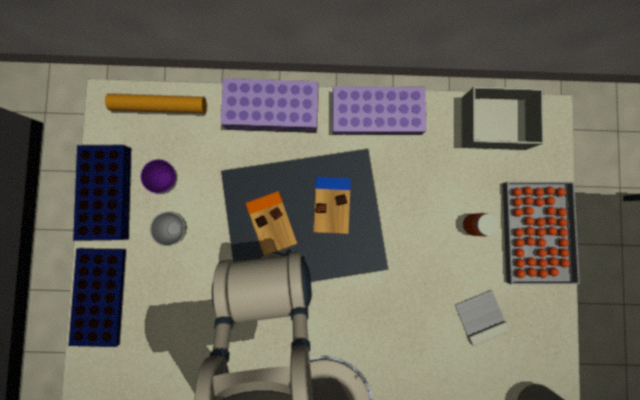

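The wrist view is upside down, with forward pointing down in the image. The plain near end of the board shows between the fingers at row ~252, columns 265–370. I check it against the top fit.

Run:
```python
from h import *
from workcell import r
im=cv2.imread('pics/wrist1.png');p=r.camera_params('wrist')
red=im[:,:,2].astype(np.float32)
E=edgepts(red,(275,251),(360,251),half=6);W=unproj(p,E,.036)
o,v=line(W[:,:2]);print(o,np.arctan2(v[1],v[0]))
yaw=.378;u=np.array([np.cos(yaw),np.sin(yaw)]);c=np.array([.52495,.16551])
print('near end dist behind centre',(W[:,:2]-c)@u)
```

```text
[0.44981393 0.13862097] -1.1123073
near end dist behind centre [-0.07869413 -0.07865205 -0.07871415 -0.07864463 -0.07864702 -0.07873254
 -0.07867076 -0.07867701 -0.07864903 -0.07863082 -0.0786816  -0.07859483
 -0.07868119 -0.07866545 -0.07869593 -0.07872122 -0.07870469 -0.07890222
 -0.07872228 -0.07869327 -0.07871935 -0.0787115  -0.0787479  -0.07862015
 -0.07763981 -0.07765757 -0.07871669 -0.08130145 -0.08247324 -0.08205276
 -0.08222352 -0.08215934 -0.08136704 -0.08202308 -0.08218207 -0.08214611
 -0.08230271 -0.07861294 -0.07870535 -0.0819653 ]
```

```bash
python3 -m jog '0 0 -15 0 0 0 105;0 0 -20 0 0 0 105;0 0 -20 0 0 0 105;0 0 -13 0 0 0 105;0 0 -6 0 0 0 105;0 0 -2 0 0 0 105;0 0 0 0 0 0 105'
python3 -m jog '0 0 -1 0 0 0 105;0 0 -1 0 0 0 105;0 0 0 0 0 0 105'
python3 -m jog '0 0 -1 0 0 0 105;0 0 0 0 0 0 105'
python3 -m jog '0 0 -1 0 0 0 105;0 0 0 0 0 0 105'
```

```text
time: 2.48
tcp_pos: [0.4136, 0.1224, 0.0355]
tcp_rot: [0.694, -0.694, -0.133, 0.133]
force: [0.0, 1.1, -0.0]
gripper_width: 0.05
time: 2.73
tcp_pos: [0.4139, 0.1219, 0.0337]
tcp_rot: [-0.695, 0.695, 0.133, -0.132]
force: [1.4, 0.6, 0.1]
gripper_width: 0.0502
time: 2.9
tcp_pos: [0.4137, 0.1217, 0.0324]
tcp_rot: [-0.695, 0.695, 0.133, -0.133]
force: [-0.5, -0.7, -0.4]
gripper_width: 0.05
time: 3.07
tcp_pos: [0.4136, 0.1217, 0.0312]
tcp_rot: [0.695, -0.695, -0.133, 0.133]
force: [-0.1, -0.2, -0.2]
gripper_width: 0.0504
```

```bash
python3 -m jog '0 0 -1 0 0 0 105;0 0 0 0 0 0 105'
python3 -m jog '0 0 -1 0 0 0 105;0 0 0 0 0 0 105'
```

```text
time: 3.23
tcp_pos: [0.4136, 0.1217, 0.0301]
tcp_rot: [-0.695, 0.695, 0.133, -0.133]
force: [0.3, -0.6, -0.3]
gripper_width: 0.0503
time: 3.4
tcp_pos: [0.4136, 0.1217, 0.0291]
tcp_rot: [0.695, -0.695, -0.133, 0.133]
force: [0.2, 0.2, 0.5]
gripper_width: 0.0502
```

Run:
```python
from workcell import r
import cv2
cv2.imwrite("pics/wrist2.png",r.capture("wrist")[:,:,::-1])
o=r.get_obs();print(o['tcp_pos'],o['force'])
```

```text
[0.41353529 0.12175904 0.02919572] [-0.1825895  -0.51194586 -0.42246337]
```

View pics/wrist2.png

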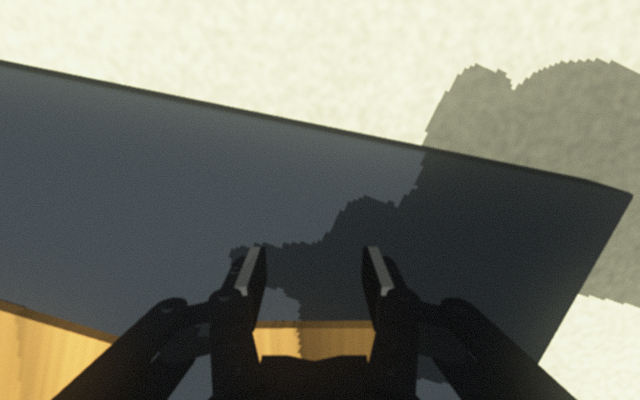

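No contact so far. The tips are just above the slab, about 25 mm behind the board edge at row ~322. I keep feeling down.

```bash
python3 -m jog '0 0 -0.7 0 0 0 105;0 0 0 0 0 0 105'
python3 -m jog '0 0 -0.7 0 0 0 105;0 0 0 0 0 0 105'
```

```text
time: 3.62
tcp_pos: [0.4135, 0.1217, 0.0285]
tcp_rot: [-0.695, 0.695, 0.133, -0.133]
force: [-0.1, 0.3, 0.2]
gripper_width: 0.0502
time: 3.78
tcp_pos: [0.4136, 0.1218, 0.0278]
tcp_rot: [-0.695, 0.695, 0.133, -0.133]
force: [0.4, -0.7, 0.1]
gripper_width: 0.0503
```

```bash
python3 -m jog '0 0 -0.7 0 0 0 105;0 0 0 0 0 0 105'
python3 -m jog '0 0 -0.7 0 0 0 105;0 0 0 0 0 0 105'
```

```text
time: 3.95
tcp_pos: [0.4136, 0.1218, 0.0271]
tcp_rot: [-0.695, 0.695, 0.133, -0.133]
force: [-0.9, -0.3, -0.1]
gripper_width: 0.0506
time: 4.12
tcp_pos: [0.4137, 0.1218, 0.0269]
tcp_rot: [-0.695, 0.695, 0.133, -0.133]
force: [-1.9, -0.4, 15.5]
gripper_width: 0.0504
```

Contact came at TCP z = 27.0 mm, so the tips are 3 mm above the TCP. I raise to about 1.8 mm clearance and approach the board's end.

```bash
python3 -m jog '0 0 2.4 0 0 0 105;0 0 0 0 0 0 105;3.7 1.5 0 0 0 0 105;3.7 1.5 0 0 0 0 105;3.7 1.5 0 0 0 0 105;3.7 1.5 0 0 0 0 105;3.7 1.5 0 0 0 0 105;1.9 0.7 0 0 0 0 105;0 0 0 0 0 0 105'
python3 - <<'E'
from workcell import r
import cv2
cv2.imwrite("pics/wrist3.png",r.capture("wrist")[:,:,::-1])
o=r.get_obs();print(o['tcp_pos'],o['force'])
E
```

```text
time: 4.87
tcp_pos: [0.4346, 0.1302, 0.0288]
tcp_rot: [-0.695, 0.695, 0.133, -0.133]
force: [0.0, 0.5, -0.7]
gripper_width: 0.0503
[0.43415374 0.1300429  0.02880923] [-0.53537246  0.46942505  0.42593635]
```

View pics/wrist3.png

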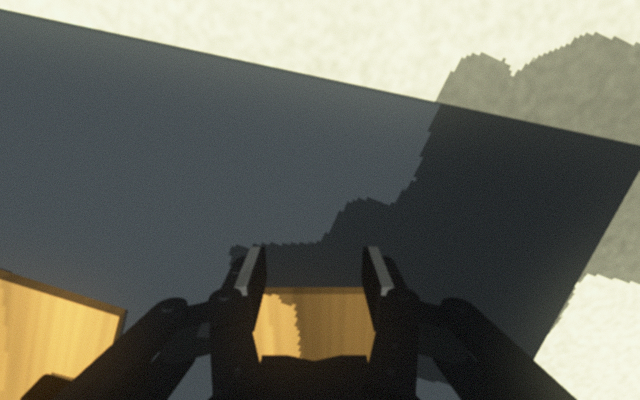

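Fingertips are about to touch the board's end: board edge at row ~290 and pads' front ends at ~290. I start the push with slow contact, then an arc.

```bash
python3 -m jog '0.9 0.4 0 0 0 0 105;0.9 0.4 0 0 0 0 105;0.9 0.4 0 0 0 0 105;0.9 0.4 0 0 0 0 105;0.9 0.4 0 0 0 0 105;1.4 0.55 0 0 0 0 105;1.9 0.75 0 0 0 0 105;2.3 0.92 0 0 0 0 105'
python3 -m jog '2.8 1.08 0 0 0 -0.0066 105;2.8 1.08 0 0 0 -0.0066 105;2.8 1.08 0 0 0 -0.0066 105;2.82 1.01 0 0 0 -0.0066 105;2.82 1.01 0 0 0 -0.0066 105;2.82 1.01 0 0 0 -0.0066 105;2.82 1.01 0 0 0 -0.0066 105;1.9 0.64 0 0 0 -0.0044 105;1 0.33 0 0 0 -0.0022 105;0 0 0 0 0 0 105'
python3 - <<'E'
from workcell import r
import cv2,numpy as np
o=r.get_obs();print(o['time'],o['tcp_pos'],o['tcp_rot'],o['force'])
a=r.capture("wrist")[:,:,::-1]; b=r.capture("top")[:,:,::-1];cv2.imwrite("pics/top4.png",b);cv2.imwrite("pics/wrist4.png",a)
z=cv2.resize(b[140:300,210:400],None,fx=3,fy=3,interpolation=cv2.INTER_CUBIC)
cv2.imwrite("pics/c4.png",np.hstack([cv2.resize(a[200:],(400,250))[:, :],z[:250,:400]]))
cv2.imwrite("pics/z4.png",z)
E
```

```text
time: 5.58
tcp_pos: [0.444, 0.1342, 0.0289]
tcp_rot: [-0.695, 0.695, 0.133, -0.133]
force: [-1.5, -0.3, 0.9]
gripper_width: 0.0502
time: 6.42
tcp_pos: [0.467, 0.1425, 0.0289]
tcp_rot: [0.698, -0.698, -0.114, 0.114]
force: [0.6, -0.6, -0.3]
gripper_width: 0.0503
6.4167 [0.46699756 0.14253203 0.02886717] [ 0.69781616 -0.69780968 -0.11438086  0.11415463] [ 0.55022698 -0.58656374 -0.27620471]
```

View pics/z4.png

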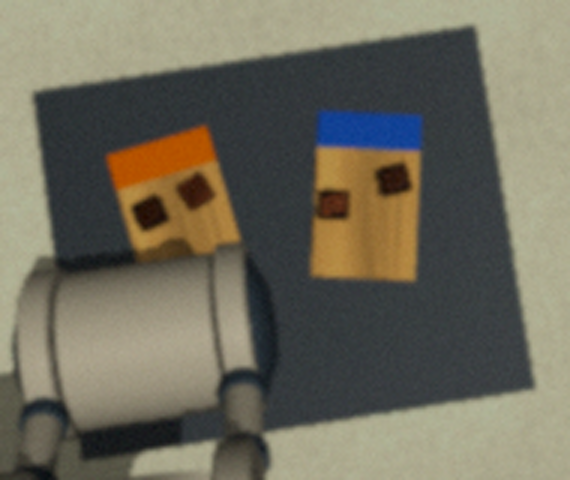

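View pics/wrist4.png

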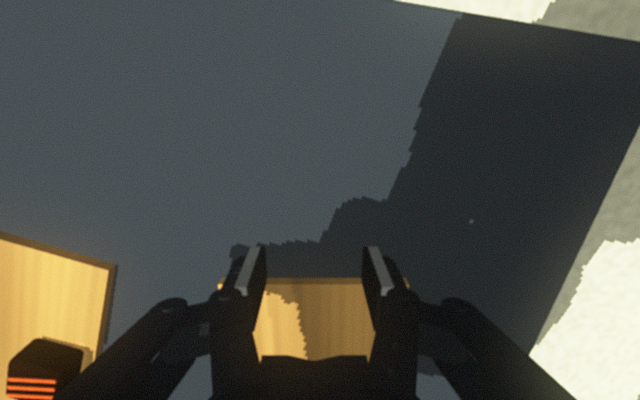

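The board rides along with the pralines unmoved on it. The band end is at about (246,192)–(279,182) in the top image. I fit the pose.

```bash
cat > fit.py <<'E'
from h import *
import sys
from workcell import r
p=r.camera_params('top')
SL=np.array([.53749,.07195,.17991])
def proj(P,z):
    P=np.atleast_2d(P);c=np.c_[P,np.full(len(P),z)]@p['R'].T+p['t'];return np.c_[c[:,0]/c[:,2]*p['fx']+p['cx'],c[:,1]/c[:,2]*p['fy']+p['cy']]
def board(im,q,ynear=.0,inner=True,half=4):
    red=im[:,:,2].astype(np.float32);grn=im[:,:,1].astype(np.float32)
    for _ in range(3):
        c,s=np.cos(q[2]),np.sin(q[2]);T=lambda L:proj(np.array(L)@np.array([[c,s],[-s,c]])+q[:2],.036)
        D={}
        D['+x']=edgepts(red,*T([(.08,-.05),(.08,.05)]),half=half)
        D['in']=edgepts(grn,*T([(.045,-.05),(.045,.05)]),half=half)
        D['+y']=edgepts(red,*T([(ynear,.05),(.08,.05)]),half=half)
        D['-y']=edgepts(red,*T([(ynear,-.05),(.08,-.05)]),half=half)
        U={k:unproj(p,v,.036)[:,:2] for k,v in D.items()}
        def res(a):
            c,s=np.cos(a[2]),np.sin(a[2]);o=[]
            for k,P in U.items():
                d=P-a[:2];X=d@[c,s];Y=d@[-s,c]
                o.append({'+x':X-.08,'in':X-.045,'+y':Y-.05,'-y':Y+.05}[k])
            return o
        f=least_squares(lambda a:np.concatenate(res(a)),q,loss='soft_l1',f_scale=.0007);q=f.x
    return q,{k:round(1e3*float(np.median(v)),2) for k,v in zip(U,res(q))}
def inslab(q):
    d=q[:2]-SL[:2];c,s=np.cos(SL[2]),np.sin(SL[2]);return (d@[c,s]*1e3).round(2),(d@[-s,c]*1e3).round(2),round(q[2]-SL[2],4)
if __name__=='__main__':
    im=cv2.imread(sys.argv[1]);q,rs=board(im,np.array([float(a) for a in sys.argv[2:5]]),float(sys.argv[5]) if len(sys.argv)>5 else 0.)
    print(q,rs,'slab frame',inslab(q))
E
python3 fit.py pics/top0.png .525 .1655 .378 -.07
python3 fit.py pics/top0.png .525 .1655 .378 0.01
python3 fit.py pics/top4.png .55 .175 .33 0.02
```

```text
[0.525049   0.16561545 0.37208969] {'+x': 0.44, 'in': -1.69, '+y': 0.83, '-y': -0.43} slab frame (np.float64(4.52), np.float64(94.38), np.float64(0.1922))
[0.52507893 0.16572333 0.37585435] {'+x': 0.44, 'in': -1.74, '+y': 0.88, '-y': -0.43} slab frame (np.float64(4.57), np.float64(94.48), np.float64(0.1959))
[0.55359495 0.17133776 0.31651332] {'+x': 0.46, 'in': -0.87, '+y': 1.03, '-y': -0.65} slab frame (np.float64(33.63), np.float64(94.9), np.float64(0.1366))
```

```bash
python3 -m jog '1 0.33 0 0 0 -0.0022 105;1.9 0.64 0 0 0 -0.0044 105;2.86 0.89 0 0 0 -0.0066 105;2.86 0.89 0 0 0 -0.0066 105;2.86 0.89 0 0 0 -0.0066 105;2.86 0.89 0 0 0 -0.0066 105;2.89 0.82 0 0 0 -0.0066 105;2.89 0.82 0 0 0 -0.0066 105;2.89 0.82 0 0 0 -0.0066 105;2.89 0.82 0 0 0 -0.0066 105'
python3 -m jog '2.91 0.74 0 0 0 -0.0066 105;2.91 0.74 0 0 0 -0.0066 105;2.91 0.74 0 0 0 -0.0066 105;2.91 0.74 0 0 0 -0.0066 105;2.91 0.74 0 0 0 -0.0066 105;2.93 0.64 0 0 0 -0.0066 105;2.93 0.64 0 0 0 -0.0066 105;2.93 0.64 0 0 0 -0.0066 105;2.93 0.64 0 0 0 -0.0066 105;2.93 0.64 0 0 0 -0.0066 105'
python3 -m jog '2.95 0.57 0 0 0 -0.0066 105;2.95 0.57 0 0 0 -0.0066 105;2.95 0.57 0 0 0 -0.0066 105;2.95 0.54 0 0 0 0 105;2.95 0.54 0 0 0 0 105;1.9 0.35 0 0 0 0 105;1 0.18 0 0 0 0 105;0 0 0 0 0 0 105'
python3 - <<'E'
from workcell import r
import cv2,numpy as np
o=r.get_obs();print(o['time'],o['tcp_pos'],o['tcp_rot'],o['force'])
q=o['tcp_rot'];print('yaw',2*np.arctan2(-q[2]*np.sign(q[0]),abs(q[0])))
b=r.capture("top")[:,:,::-1];cv2.imwrite("pics/top5.png",b)
cv2.imwrite("pics/z5.png",cv2.resize(b[140:300,210:400],None,fx=4,fy=3.6,interpolation=cv2.INTER_CUBIC))
E
python3 fit.py pics/top5.png .625 .185 .18 0.02
```

```text
time: 7.35
tcp_pos: [0.4928, 0.1503, 0.0288]
tcp_rot: [-0.701, 0.701, 0.093, -0.093]
force: [-1.0, -0.3, 0.3]
gripper_width: 0.0502
time: 8.18
tcp_pos: [0.5221, 0.1572, 0.0289]
tcp_rot: [-0.704, 0.704, 0.07, -0.07]
force: [-1.0, -0.7, -0.9]
gripper_width: 0.0499
time: 8.85
tcp_pos: [0.5398, 0.1605, 0.0289]
tcp_rot: [0.704, -0.704, -0.064, 0.063]
force: [0.3, 0.3, -1.1]
gripper_width: 0.0502
8.85 [0.53976008 0.16052341 0.02888589] [ 0.70426426 -0.70424763 -0.06356152  0.06330134] [ 0.33631445  0.33062783 -1.09767259]
yaw 0.18001702544168463
[0.62748429 0.17314329 0.2268216 ] {'+x': 2.3, 'in': -8.88, '+y': 0.49, '-y': -0.52} slab frame (np.float64(106.65), np.float64(83.46), np.float64(0.0469))
```

View pics/z5.png

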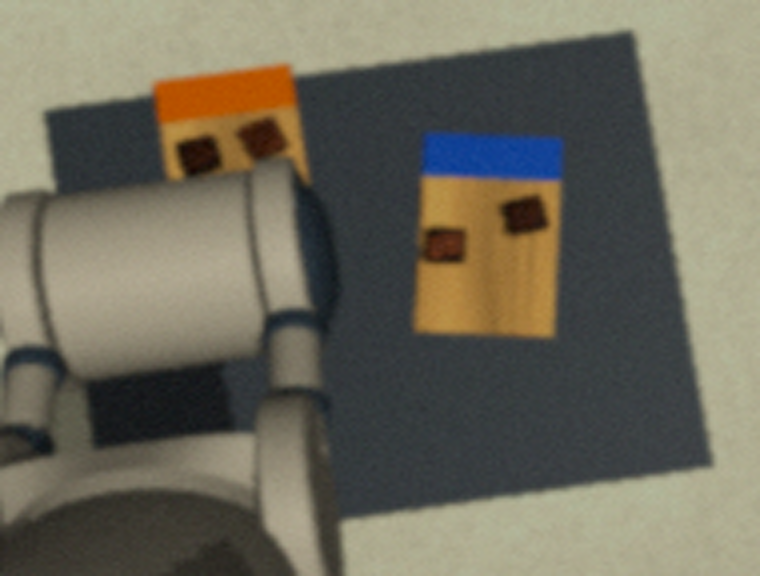

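Board now overhangs about 6 mm. The red channel loses the band against the bench, so I switch to R−B chroma.

```bash
sed -i "s/red=im\[:,:,2\].astype(np.float32);/red=im[:,:,2].astype(np.float32)-im[:,:,0];/" fit.py
python3 fit.py pics/top0.png .525 .1655 .378 -.07
python3 fit.py pics/top4.png .55 .175 .33 0.02
python3 fit.py pics/top5.png .628 .175 .18 0.03
python3 - <<'E'
from h import *
im=cv2.imread('pics/top5.png').astype(int);c=(im[:,:,2]-im[:,:,0])
for x in (255,262,272,280): print(x,[(y,c[y,x],im[y,x,1]) for y in range(154,180)])
E
```

```text
[0.52477438 0.16586666 0.37366533] {'+x': 0.29, 'in': -1.49, '+y': 0.92, '-y': -0.93} slab frame (np.float64(4.3), np.float64(94.68), np.float64(0.1938))
[0.55317236 0.17152328 0.31499011] {'+x': 0.3, 'in': -0.46, '+y': 0.75, '-y': -0.8} slab frame (np.float64(33.25), np.float64(95.16), np.float64(0.1351))
[0.62780454 0.17547338 0.1853771 ] {'+x': 0.45, 'in': -7.19, '+y': 0.41, '-y': -0.58} slab frame (np.float64(107.38), np.float64(85.69), np.float64(0.0055))
255 [(154, np.int64(27), np.int64(171)), (155, np.int64(31), np.int64(171)), (156, np.int64(32), np.int64(170)), (157, np.int64(31), np.int64(174)), (158, np.int64(29), np.int64(174)), (159, np.int64(30), np.int64(174)), (160, np.int64(38), np.int64(168)), (161, np.int64(81), np.int64(139)), (162, np.int64(144), np.int64(104)), (163, np.int64(179), np.int64(85)), (164, np.int64(183), np.int64(83)), (165, np.int64(183), np.int64(83)), (166, np.int64(183), np.int64(82)), (167, np.int64(186), np.int64(84)), (168, np.int64(184), np.int64(82)), (169, np.int64(186), np.int64(84)), (170, np.int64(183), np.int64(80)), (171, np.int64(18
[... 2435 characters left out ...]
np.int64(84)), (161, np.int64(183), np.int64(82)), (162, np.int64(183), np.int64(86)), (163, np.int64(183), np.int64(84)), (164, np.int64(182), np.int64(81)), (165, np.int64(180), np.int64(81)), (166, np.int64(184), np.int64(84)), (167, np.int64(181), np.int64(82)), (168, np.int64(183), np.int64(89)), (169, np.int64(158), np.int64(103)), (170, np.int64(127), np.int64(117)), (171, np.int64(114), np.int64(127)), (172, np.int64(109), np.int64(129)), (173, np.int64(109), np.int64(122)), (174, np.int64(107), np.int64(117)), (175, np.int64(97), np.int64(104)), (176, np.int64(83), np.int64(90)), (177, np.int64(74), np.int64(66)), (178, np.int64(65), np.int64(52)), (179, np.int64(60), np.int64(46))]
```

```bash
sed -i "s/edgepts(grn,\*T(\[(.045,-.05),(.045,.05)\]),half=half)/edgepts(red,*T([(.045,-.05),(.045,.05)]),half=2)/" fit.py
cat > edge.py <<'E'
# direct: slab far edge either side + band lines
from fit import *
im=cv2.imread(sys.argv[1]);g=cv2.cvtColor(im,cv2.COLOR_BGR2GRAY).astype(np.float32)
q=np.array([float(a) for a in sys.argv[2:5]])
q,rs=board(im,q,.03);print('board',q,rs,inslab(q))
c,s=np.cos(SL[2]),np.sin(SL[2]);T=lambda L:proj(np.array(L)@np.array([[c,s],[-s,c]])+SL[:2],.03)
Y=inslab(q)[1]/1e3
E=np.vstack([edgepts(g,*T([(.18,-.215),(.18,Y-.065)]),lo=0),edgepts(g,*T([(.18,Y+.06),(.18,.212)]),lo=0)])
W=unproj(p,E,.03)[:,:2];o,v=line(W);v*=np.sign(v[1]);n=np.array([v[1],-v[0]]);n*=np.sign(n[0])
print('edge yaw',np.arctan2(n[1],n[0]),'scatter mm',1e3*np.std((W-o)@n))
c,s=np.cos(q[2]),np.sin(q[2]);T=lambda L:proj(np.array(L)@np.array([[c,s],[-s,c]])+q[:2],.036)
ch=im[:,:,2].astype(np.float32)-im[:,:,0]
for nm,X in (('far',.08),('line',.045)):
    P=unproj(p,edgepts(ch,*T([(X,-.05),(X,.05)]),half=2.5),.036)[:,:2];oo,vv=line(P);vv*=np.sign(vv[1])
    print(nm,'beyond edge mm',round(1e3*float(np.median((P-o)@n)),2),'yaw',round(float(np.arctan2(-vv[0],vv[1])),4))
E
python3 edge.py pics/top5.png .628 .175 .18
```

```text
board [0.62883453 0.17604168 0.17915187] {'+x': -0.73, 'in': 0.63, '+y': 0.43, '-y': -0.7} (np.float64(108.5), np.float64(86.07), np.float64(-0.0008))
edge yaw 0.1813992 scatter mm 0.546462781411184
far beyond edge mm 9.0 yaw 0.1839
line beyond edge mm -24.56 yaw 0.174
```

```bash
python3 -m jog '1 0.18 0 0 0 0 105;2 0.36 0 0 0 0 105;2.95 0.54 0 0 0 0 105;2.95 0.54 0 0 0 0 105;2.95 0.54 0 0 0 0 105;2.95 0.54 0 0 0 0 105;2.95 0.54 0 0 0 0 105;2.95 0.54 0 0 0 0 105;2 0.36 0 0 0 0 105;1 0.18 0 0 0 0 105'
python3 -m jog '0 0 0 0 0 0 105;0 0 0 0 0 0 105'
python3 - <<'E'
from workcell import r
import cv2,numpy as np
o=r.get_obs();print(o['time'],o['tcp_pos'],o['tcp_rot'],o['force'])
b=r.capture("top")[:,:,::-1];cv2.imwrite("pics/top6.png",b)
s=r.capture("scene")[:,:,::-1];cv2.imwrite("pics/scene6.png",s)
cv2.imwrite("pics/z6.png",cv2.resize(b[140:300,210:400],None,fx=4,fy=3.6,interpolation=cv2.INTER_CUBIC))
cv2.imwrite("pics/s6.png",cv2.resize(s[130:300,240:460],None,fx=3.5,fy=3.5,interpolation=cv2.INTER_CUBIC))
E
python3 edge.py pics/top6.png .653 .180 .18
```

```text
time: 9.73
tcp_pos: [0.5635, 0.1648, 0.0289]
tcp_rot: [-0.704, 0.704, 0.063, -0.063]
force: [-1.5, -0.6, 0.4]
gripper_width: 0.0503
time: 9.9
tcp_pos: [0.5632, 0.1648, 0.0289]
tcp_rot: [0.704, -0.704, -0.063, 0.063]
force: [0.1, -0.4, -0.1]
gripper_width: 0.0501
9.9 [0.56322613 0.1647987  0.02888372] [ 0.70426393 -0.70425274 -0.06347941  0.06333049] [ 0.13800833 -0.39070063 -0.05852926]
board [0.6523893  0.18066826 0.17730897] {'+x': -0.72, 'in': 0.72, '+y': -0.27, '-y': 0.35} (np.float64(132.5), np.float64(86.4), np.float64(-0.0026))
edge yaw 0.18122527 scatter mm 0.5468509299727884
far beyond edge mm 32.81 yaw 0.181
line beyond edge mm -0.79 yaw 0.1678
```

View pics/z6.png

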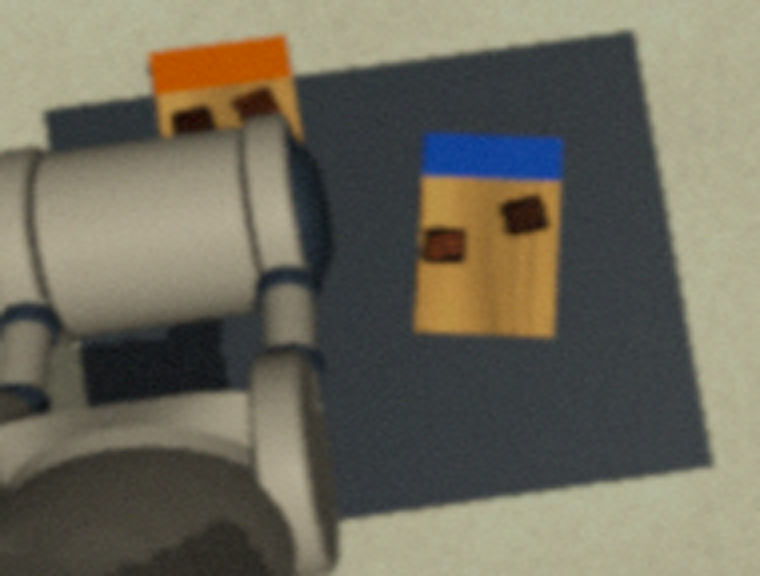

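View pics/s6.png

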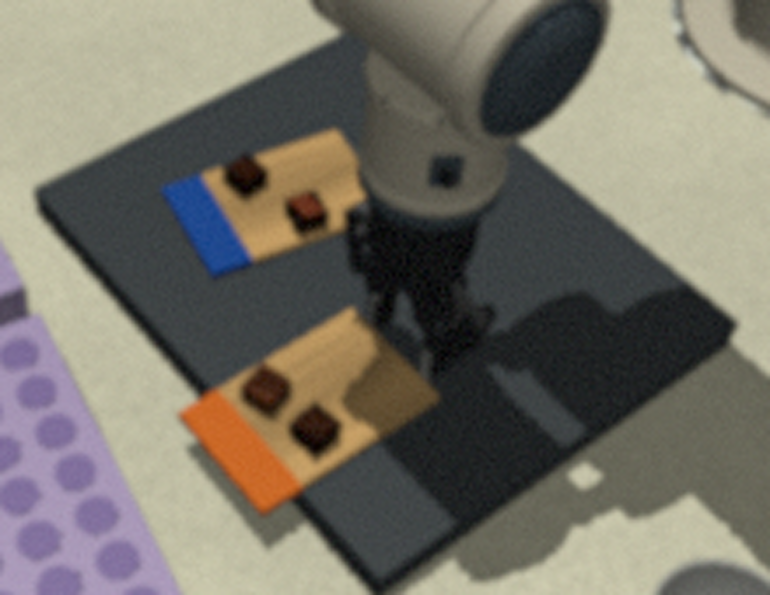

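Top estimates: the line is 1–2.5 mm short of the edge. I cross-check in the scene view, where the border runs about (215,392)–(300,488) in the crop and the slab edge (40,195)–(380,590).

Run:
```python
from h import *
from workcell import r
p=r.camera_params('scene');im=cv2.imread('pics/scene6.png');g=cv2.cvtColor(im,cv2.COLOR_BGR2GRAY).astype(np.float32)
ch=im[:,:,2].astype(np.float32)-im[:,:,0]; gr=im[:,:,1].astype(np.float32)
f=lambda a:(a[0]/3.5+240-.36,a[1]/3.5+130-.36)
sat=g
def show(nm,img,a,b,z,half=3,lo=.1):
    P=unproj(p,edgepts(img,f(a),f(b),half=half,lo=lo),z)[:,:2];return P
# slab upper far edge: top face (lighter) to side face (darker)
A=show('',g,(45,195),(195,372),.03,half=2);B=show('',g,(310,505),(375,582),.03,half=2)
o,v=line(np.vstack([A,B]));v*=np.sign(v[1]);n=np.array([v[1],-v[0]]);print('edge yaw',np.arctan2(n[1],n[0]),np.std((np.vstack([A,B])-o)@n)*1e3, ((A-o)@n).mean()*1e3,((B-o)@n).mean()*1e3)
for nm,img,a,b in (('line_g',gr,(217,394),(298,486)),('line_ch',ch,(217,394),(298,486)),('far',ch,(182,414),(263,512))):
    P=show(nm,img,a,b,.036);oo,vv=line(P);vv*=np.sign(vv[1]);print(nm,1e3*np.median((P-o)@n),1e3*np.median((P-[.53749,.07195])@[np.cos(.18),np.sin(.18)]),np.arctan2(-vv[0],vv[1]),P.mean(0))
print(o, 1e3*((o-[.53749,.07195])@[np.cos(.18),np.sin(.18)]))
```

```text
edge yaw 0.16182384 2.1085273112058935 -0.18205167311065532 -1.5721826160732972
line_g -5.7039092972582734 179.35880178530462 0.17825945 [0.69819968 0.18922838]
line_ch -6.026998455868031 179.23202207529465 0.17565818 [0.69824173 0.18924328]
far 29.628910908946953 214.8143362968871 0.1659822 [0.73305348 0.19683641]
[0.7205678  0.08920526] 183.20916231958446
```

```bash
python3 -m jog '0.5 0.09 0 0 0 0 105;0.5 0.09 0 0 0 0 105;0.5 0.09 0 0 0 0 105;0 0 0 0 0 0 105;-2 -0.36 0 0 0 0 105;-6 -1.1 0 0 0 0 105;-15 -2.7 0 0 0 0 105;-15 -2.7 0 0 0 0 105;0 0 30 0 0 0 105;0 0 40 0 0 0 105'
python3 -m jog '-20 -10 35 0 0 0 105;-25 -20 30 0 0 0 105;-25 -30 25 0 0 0 105;-25 -30 10 0 0 0 105;-20 -30 0 0 0 0 105;0 0 0 0 0 0 105;0 0 0 0 0 0 105'
python3 - <<'E'
from workcell import r
import cv2,numpy as np
o=r.get_obs();print(o['time'],o['tcp_pos'],o['tcp_rot'],o['force'])
b=r.capture("top")[:,:,::-1];cv2.imwrite("pics/top7.png",b)
s=r.capture("scene")[:,:,::-1];cv2.imwrite("pics/scene7.png",s)
w=r.capture("wrist")[:,:,::-1];cv2.imwrite("pics/wrist7.png",w)
cv2.imwrite("pics/z7.png",cv2.resize(b[140:300,210:400],None,fx=4,fy=3.6,interpolation=cv2.INTER_CUBIC))
cv2.imwrite("pics/s7.png",cv2.resize(s[150:300,230:430],None,fx=4,fy=4,interpolation=cv2.INTER_CUBIC))
E
python3 edge.py pics/top7.png .654 .180 .18
```

```text
time: 10.83
tcp_pos: [0.5233, 0.1576, 0.0972]
tcp_rot: [-0.704, 0.704, 0.061, -0.066]
force: [0.1, 0.2, 0.2]
gripper_width: 0.0501
time: 11.42
tcp_pos: [0.4143, 0.0412, 0.1952]
tcp_rot: [-0.704, 0.704, 0.063, -0.062]
force: [0.8, 0.9, -0.1]
gripper_width: 0.05
11.4167 [0.41425291 0.04119862 0.1951674 ] [-0.70430299  0.70437435  0.06268634 -0.06232574] [ 0.77571008  0.94989406 -0.11365972]
board [0.65331349 0.18081044 0.17702812] {'+x': -0.72, 'in': 0.68, '+y': -0.14, '-y': 0.26} (np.float64(133.43), np.float64(86.38), np.float64(-0.0029))
edge yaw 0.18088207 scatter mm 0.5447678730120284
far beyond edge mm 33.78 yaw 0.1765
line beyond edge mm 0.17 yaw 0.1775
```

View pics/z7.png

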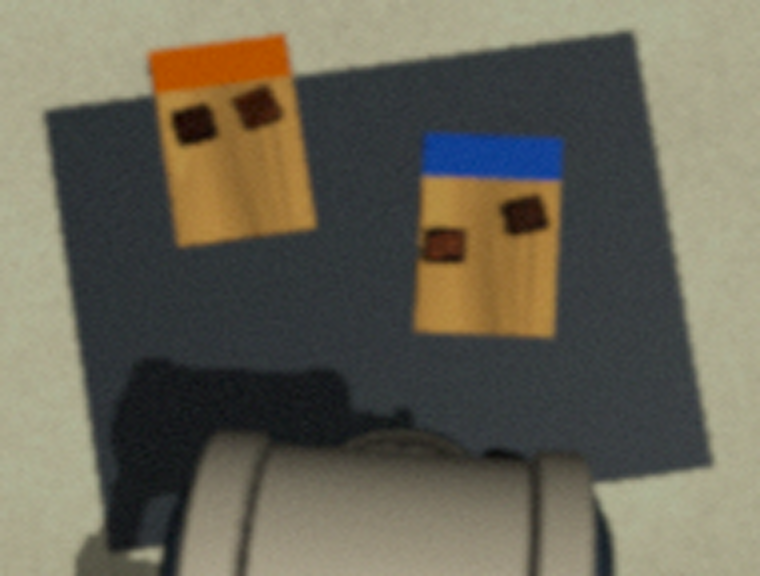

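View pics/s7.png

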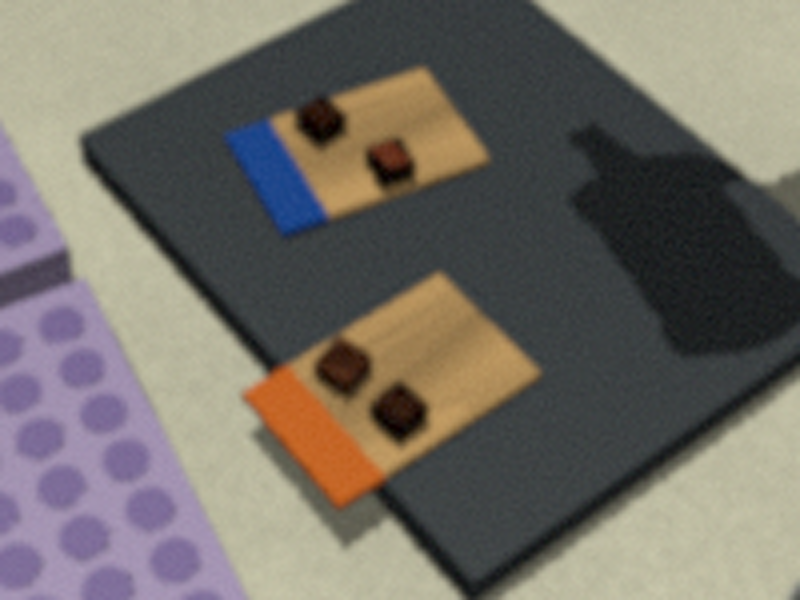

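View pics/wrist7.png

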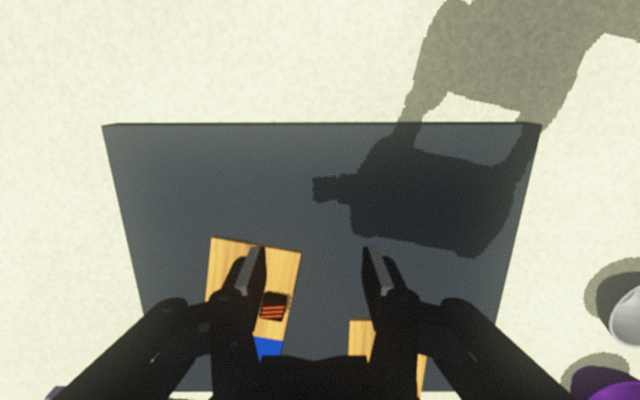

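```bash
python3 -m jog '28 13 10 0 0 0 105;28 13 10 0 0 0 105;28 13 10 0 0 0 105;28 13 10 0 0 0 105;28 13 10 0 0 0 105;28 13 10 0 0 0 105;28 13 0 0 0 0 105;28 13 0 0 0 0 105;28 13 0 0 0 0 105;28 13 0 0 0 0 105'
python3 -m jog '28 13 0 0 0 0 105;28 13 0 0 0 0 105;0 0 0 0 0 0 105;0 0 0 0 0 0 105;0 0 0 0 0 0 105'
python3 - <<'E'
from workcell import r
import cv2,numpy as np,pickle
o=r.get_obs();print(o['time'],o['tcp_pos'],o['tcp_rot'],o['force'])
p=r.camera_params('wrist')
w=r.capture("wrist")[:,:,::-1];cv2.imwrite("pics/wrist8.png",w);pickle.dump(p,open('w8.pkl','wb'))
E
```

```text
time: 12.4
tcp_pos: [0.6967, 0.1745, 0.2539]
tcp_rot: [0.704, -0.704, -0.064, 0.064]
force: [-0.2, -0.1, 0.0]
gripper_width: 0.05
time: 12.82
tcp_pos: [0.751, 0.1992, 0.2537]
tcp_rot: [-0.704, 0.704, 0.063, -0.064]
force: [-0.2, -0.1, 0.7]
gripper_width: 0.0506
12.8167 [0.75095516 0.19918445 0.25366402] [-0.7041683   0.7042703   0.06331219 -0.06435765] [-0.19040874 -0.06924827  0.67590876]
```

View pics/wrist8.png

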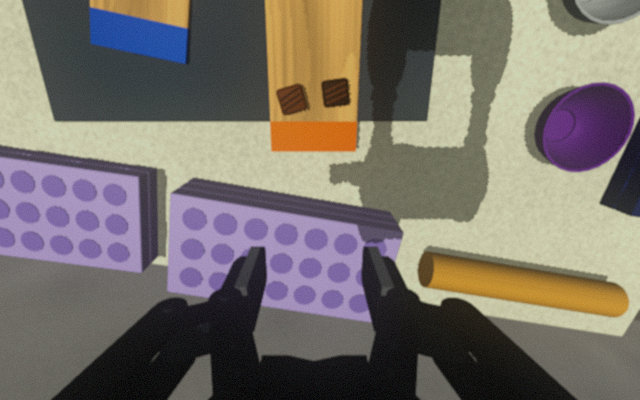

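Very clear view: slab edge at row ~121, band border at ~121–122, band end at ~151.

```bash
python3 - <<'E'
from h import *
import pickle
p=pickle.load(open('w8.pkl','rb'));im=cv2.imread('pics/wrist8.png');g=cv2.cvtColor(im,cv2.COLOR_BGR2GRAY).astype(np.float32);ch=im[:,:,2].astype(np.float32)-im[:,:,0]
c=-p['R'].T@p['t'];print(c)
A=edgepts(g,(60,121),(262,121),lo=.02);B=edgepts(g,(395,121),(424,121),lo=.02)
print('rows',A[:,1].mean(),B[:,1].mean())
W=unproj(p,np.vstack([A,B]),.03)[:,:2];o,v=line(W);v*=np.sign(v[1]);n=np.array([v[1],-v[0]]);print('edge yaw',np.arctan2(n[1],n[0]),1e3*np.std((W-o)@n))
F=unproj(p,edgepts(ch,(272,151),(356,151)),.036)[:,:2];
Lr=edgepts(ch,(272,122),(356,121.5),half=4);print('line rows',Lr[:,1].mean());L=unproj(p,Lr,.036)[:,:2]
for nm,P in(('line',L),('far',F)):
    oo,vv=line(P);vv*=np.sign(vv[1]);print(nm,1e3*np.median((P-o)@n),'yaw',np.arctan2(-vv[0],vv[1]))
# board sides yaw
for nm,a,b in(('L',(265,10),(272,148)),('R',(361,10),(357,148))):
    P=unproj(p,edgepts(ch,a,b),.036)[:,:2];oo,vv=line(P);vv*=np.sign(vv[0]);print(nm,np.arctan2(vv[1],vv[0]))
cv2.imwrite('pics/w8z.png',cv2.resize(im[60:160,240:440],None,fx=4,fy=4,interpolation=cv2.INTER_CUBIC))
E
sed -i 's/top0/top7/;' m0.py; python3 - <<'E'
E
```

```text
[0.66976015 0.18471512 0.39640858]
rows 120.96195462581326 120.72317618074806
edge yaw 0.1819 0.12915141091810434
line rows 121.11952436072536
line -0.20524713625313806 yaw 0.17762896
far 34.42523793105469 yaw 0.181393
L 0.18172333
R 0.17925744
```

View pics/w8z.png

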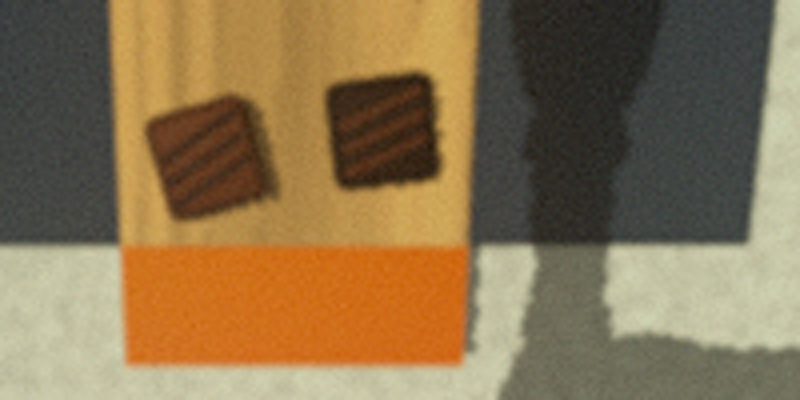

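The border is within about 0.5 mm of the edge and the board is square within 0.1–0.2°. I retreat high, then do final checks.

```bash
python3 -m jog '-30 -15 6 0 0 0 105;-30 -15 6 0 0 0 105;-30 -15 6 0 0 0 105;-30 -15 0 0 0 0 105;-30 -15 0 0 0 0 105;-30 -15 0 0 0 0 105;-30 -15 0 0 0 0 105;-30 -15 0 0 0 0 105;-30 -15 0 0 0 0 105;-30 -15 0 0 0 0 105'
python3 -m jog '-20 -10 0 0 0 0 105;-10 -5 0 0 0 0 105;0 0 0 0 0 0 105;0 0 0 0 0 0 105;0 0 0 0 0 0 105;0 0 0 0 0 0 105'
python3 - <<'E'
from workcell import r
import cv2,numpy as np
o=r.get_obs();print(o['time'],o['tcp_pos'],np.abs(o['dq']).max(),o['force'])
b=r.capture("top")[:,:,::-1];cv2.imwrite("pics/top9.png",b)
a=cv2.imread('pics/top0.png')
print('diff blue board/jar/bowl',[np.abs(b[y0:y1,x0:x1].astype(int)-a[y0:y1,x0:x1]).mean().round(2) for x0,y0,x1,y1 in((310,172,355,238),(455,205,500,245),(145,205,192,250))])
E
python3 edge.py pics/top9.png .654 .180 .18
```

```text
time: 13.7
tcp_pos: [0.4488, 0.0478, 0.2731]
tcp_rot: [-0.704, 0.704, 0.064, -0.063]
force: [0.1, -0.6, -0.2]
gripper_width: 0.0501
time: 14.2
tcp_pos: [0.4225, 0.0336, 0.2728]
tcp_rot: [0.704, -0.704, -0.064, 0.063]
force: [-0.5, -0.7, 0.0]
gripper_width: 0.0505
14.2 [0.42245006 0.03362279 0.27283269] 0.004651010293617239 [-0.47391242 -0.67077826  0.02603931]
diff blue board/jar/bowl [np.float64(3.18), np.float64(3.68), np.float64(3.67)]
board [0.65319217 0.1807324  0.17739317] {'+x': -0.6, 'in': 0.71, '+y': -0.19, '-y': 0.36} (np.float64(133.3), np.float64(86.32), np.float64(-0.0025))
edge yaw 0.1808724 scatter mm 0.6094427607540286
far beyond edge mm 34.0 yaw 0.1713
line beyond edge mm 0.2 yaw 0.1718
```

View pics/top9.png

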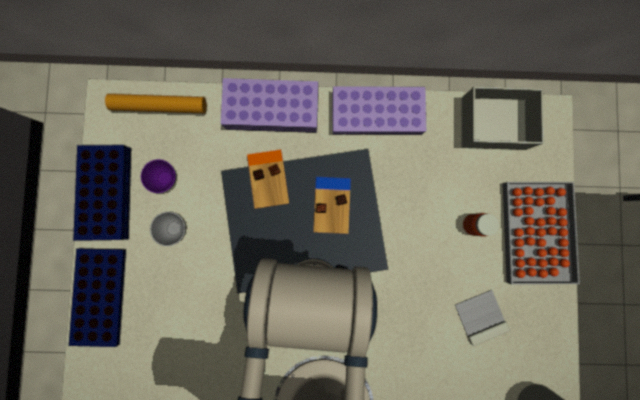

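The picture shows the band at (248–283, 150–165) over the edge, both pralines still on the board, everything else in place (only noise-level differences) and the hand clear.

```bash
python3 -c "
from workcell import r
print(r.finish_job())"
```

```text
the job is handed in; nothing more can be done
None
```

I pushed the orange-banded board about 130 mm with two fingertips against its near end. I turned it about 11° on the way to bring it square, then backed the hand off and handed the job in at about 14 s.

**Position:** The close wrist-camera view puts the band's inner border 0.2 mm short of the slab's far edge. The far end sticks out 34.4 mm, against the 35 mm width of the band.

**Squareness:** In the wrist view the board's sides and far end are within about 0.15° of square to the edge, and the border line itself reads about 0.25° off.

**Top camera:** It partly disagrees. It puts the border 0.2 mm past the edge, but its outline fit of the whole board puts it up to 1.7 mm short. Its band lines read about 0.5° off square. I trusted the wrist view, because it was closer and sharper.

**Scene camera:** I did not use its check, because it could not separate the slab's upper edge from its dark side face.

**Pralines and other things:** Both pralines still stand on the orange board. The blue-banded board, jar and bowl show only noise-level differences from the first picture.

**Forces:** The highest force I read was about 15 N, when I lowered the fingertips onto the slab to find its height.

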